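# Dial open the workshop tool lockbox

## Task

Unlock the flat grey lockbox bolted to the bench: turn its combination dial (bar grip in a ring of marks 20 degrees apart) right, clockwise from above, to the second mark past the wide zero mark (40 degrees), pause half a second, then left past zero to the first mark on the other side (20 degrees), pause and leave it there, never running a whole mark past either number. Only then slide the steel latch on the same lid fully open, away from the dial, and let go. Leave alone the round speed knob on the green controller box.

Things in the scene. Friction and masses are not known exactly. Their poses are not given: they have to be found in the camera images.
- lockbox: Flat grey steel box fixed to the bench, 200 (own x) x 280 (own y) x 84 mm high. Origin: centre of its underside on the bench; own x points roughly away from the robot, z up. In its frame: dial axis at x 0, y +70 mm, on an aluminium plate of radius 58 mm, top at z 88; latch tab at x 0, y -45 mm shut, y -90 mm open, between two rails at x +-27 mm, up to z 90.
- dial (a joint): Dial angle, rad, grows clockwise from above; 0: white pointer at the wide zero mark (box's +x side). Second mark right +0.698, first mark left -0.349. Starts within 0.25 of 0. Range +-1.4, friction 0.06 Nm, stays where left. Black disc, radius 32 mm, top at z 99 (box frame), with a bar grip on the axis 56 long, 14 thick, top at z 132 mm; at 0 the bar lies along the box's x.
- latch (a joint): Travel of the steel latch, m: 0 shut, 0.045 fully open (end stop). Slides along the box's -y, away from the dial, against about 2 N, and stays where left. Starts 0 to 0.005. Its upright tab is 40 mm along the box's x, 14 mm thick along y, from z 92 to z 127 mm (box frame).
- speed_mark (a point): Pointer end on the top rim of the plain round black speed knob (42 mm wide, 22 mm high, no bar; axis 18 mm from this point) on the green controller box, 150 x 110 x 55 mm, fixed to the bench left or right of the lockbox. It turns easily: leave it alone.

How it is judged:
By the outcome, as a careful person would: the job done as asked, in the order asked, and still so for the second after the job is handed in, with the robot touching nothing.
It also fails if it takes over 45 s, if anything falls off the work surface, if the arm or the gripper's body presses on something with over 40 N, if the wrist force passes 120 N, or if a joint passes its speed limit or range.

## Robot

A 6-joint arm with a two-finger parallel gripper is mounted at the origin on the work surface. World frame = base frame: x ahead of the robot, y to its left, z up, the work surface at z = 0. Lengths are in m, angles in degrees, forces in N, time in s.
With the tool pointing down it reaches from about 0.4 to 0.825 m from the base axis. Payload 7 kg.
Tool frame: the origin (TCP) lies between the finger pads; the fingertips stand 19 mm ahead of it and the grasp point (between the pads) is the TCP; x points along the fingers, y is the direction in which the jaws open and shut, and the axes are right-handed (so a half turn about x gives the same grasp; the last joint's range is limited). The gripper opens to 88 mm and grips with 3 to 60 N. Pads are 19 mm wide; open, the fingers measure 130 mm over their backs; the gripper's body (78 mm by 193 mm) begins 47 mm behind the grasp point.
Start: joints at [81.538, 20.546, 0.682, 0, -70.136, -16.507], TCP at [0.285, 0.612, 0.246] pointing down, gripper open.
Joint ranges: [-176.03, 176.03], [-82.01, 121.73], [-58.28, 71.71], [-173.87, 95.51], [-174.79, -0.11], [-173.66, 173.66]. Speed limits (degrees/s): [136.94, 136.94, 172.46, 180, 180, 180].

## Interface

Orientations are given as [roll, pitch, yaw] about the fixed x, y, z axes, in that order (R = Rz(yaw) Ry(pitch) Rx(roll)).
In Python, from plant import r gives the robot as it stands.
- The arm moves only by the tool send_rows, never from a script. Its argument "plan" is a list of rows, each a list of 2 entries, a list of its own where there are three numbers: the shift along the tool's x, y, z scaled (see below), then the turn, a rotation vector about the tool's x, y, z scaled (see below). A call has exactly 5 rows; each row is the pose to reach, as a shift and turn from the pose measured when the call began, along the tool's axes at that moment; what a row does not reach only later rows make up. The controller multiplies each number of a shift by 0.15 m and each number of a turn by pi/4 rad. A row lasts 1/10 s, in which the tool goes at most 50 mm and 8.59 degrees, less where a joint would pass 70% of its speed; a pose out of reach is approached as far as the arm can. A call with a number of a shift or a turn outside -1 to 1 is refused whole. A call with a gripper value outside its range is refused whole. "jaw" is the opening, from -1 (shut) to 1 (fully open), so that 0 is half open, set as the call begins (left out, the last holds). The fingers move at their own pace and stop on an object; "force" is the grip in N (left out, the last holds). Time passes only in rows, so rows that repeat a pose let the fingers close, or fill a call up. It gives the time, the measured TCP pose, the force and the opening at its end, in the units of the state.
- r.get_state(): the state, without advancing time (a new reading comes with each control period).
- r.capture(name): name is "scene" or "top"; returns a dict with "color" (400x640x3 uint8, red, green, blue), "range_z" (400x640 float32, m along the optical axis (not along the pixel's ray), 0 where there is no reading), "mtx" (3x3 intrinsics, pixels), "pose" (4x4, takes a point from camera to world coordinates). Camera axes: x right, y down, z forward; pixel columns grow to the right and rows downward; lengths in m; the calibration is good to about 2 mm. A picture is of the moment at which its call begins.
- r.close_job(): hands the job in, once; it reports no verdict.
Trained networks look in a picture, given as the dict that the camera call returned (one of the last four; its "shot" number tells which), for a name from the list of things; names that differ only in an ending like _2 or _b are one class to them, and where a whole thing is asked for, a point or a joint stands for the part that bears it (a point fixed in the world has none). Each returns a list of dicts, best first, with "score" (0 to 1); they miss things now and then, are a little off and sometimes report something else, mostly with a low value. They report only what shows in the picture. A call takes as long as a camera call.
- r.find_in(picture, target): "uv" ([column, row] in pixels, amid what is visible of it).
- r.trace(picture, target): "mask" (400x640 bool, what is visible of it) and "uv" ([column, row] in pixels, amid what is visible of it).
The state is a dict: "time_s": time; "joints": joint angles; "qd": joint speeds; "joint_torque": joint torques, N m; "tcp_pos": TCP position; "eef_rot": TCP orientation; "contact_force": force on the tool from outside, world axes, zero at the start; "moment": the same for the moment, N m; "gripper_width": finger opening in m.
Only numpy, scipy, OpenCV 4.12 (cv2) and the standard library are available. Lean on these libraries where they do the work, as an engineer would, in place of code of your own. Each camera call takes 0.05 s, during which the arm holds its last target. There are 200 camera calls.

## Working session

There is one attempt and no reset: what is moved stays moved. The work goes in short steps, Python scripts to look and compute and a tool call to move; the robot and the scene stay as the last step left them, time stands still between calls to the robot, and variables do not carry over. Pictures are saved under pics/ and viewed, about 8 in all and at most 12, crops included, and the job is handed in when it is done.

Besides the shell and the picture viewer there is one more tool, called after "Emit:" as name(argument=value, ...) on one line, values as JSON. send_rows: Moves the arm, as the interface text tells. Its arguments: {"type":"object","properties":{"plan":{"type":"array"},"jaw":{"type":"number"},"force":{"type":"number"}},"required":["plan"]}

```bash
mkdir -p pics; ls; cat > h.py <<'E'
import numpy as np, cv2
from plant import r
from scipy.spatial.transform import Rotation as R
def cloud(p):
    z=p["range_z"]; v,u=np.mgrid[:400,:640]; K=np.array(p["mtx"]); T=np.array(p["pose"])
    c=np.stack([(u-K[0,2])*z/K[0,0],(v-K[1,2])*z/K[1,1],z],-1)
    w=c@T[:3,:3].T+T[:3,3]; w[z<=0]=np.nan; return w
E
python3 - <<'E'
from h import *
s=r.get_state(); print(s)
for n in ("scene","top"):
    p=r.capture(n); cv2.imwrite(f"pics/{n}0.png",p["color"][...,::-1]); w=cloud(p); print(n,np.round(p["pose"],3).tolist(),np.array(p["mtx"]).tolist())
    for t in ("lockbox","dial","latch","speed_mark"):
        for d in r.trace(p,t)[:2]:
            m=d["mask"]; print(t,round(d["score"],2),np.round(d["uv"]),m.sum(),np.round(np.nanmedian(w[m],0),3),np.round(np.nanpercentile(w[m],[2,98],axis=0),3).tolist())
E
```

```text
pics
{'time_s': 0.0, 'joints': array([ 8.15380896e+01,  2.05911039e+01,  6.32822276e-01, -1.89890191e-02,
       -7.01362616e+01, -1.65069593e+01]), 'qd': array([-0.08000867,  0.06284489,  0.12705328,  0.02719762,  0.01553191,
       -0.1111956 ]), 'joint_torque': array([-3.92526545e-04, -5.82717705e+01,  2.93058264e+01,  6.99741304e+00,
        6.99909084e-03, -1.47222440e-04]), 'tcp_pos': array([0.28476788, 0.61147564, 0.24462274]), 'eef_rot': array([  95.81617324,   89.90378573, -109.15916331]), 'contact_force': array([-0.15586298, -0.06775821,  0.03736924]), 'moment': array([-0.04125636, -0.00359023,  0.03508622]), 'gripper_width': 0.08766430441572816}
scene [[-0.739, 0.407, -0.538, 1.074], [0.674, 0.427, -0.603, 0.578], [-0.016, -0.808, -0.589, 0.663], [0.0, 0.0, 0.0, 1.0]] [[465.3347444872374, 0.0, 318.28495283880267], [0.0, 465.3347444872374, 194.23140895451328], [0.0, 0.0, 1.0]]
lockbox 0.97 [257. 178.] 9335 [ 0.596 -0.135  0.083] [[0.472, -0.34, 0.003], [0.677, -0.062, 0.125]]
lockbox 0.18 [276. 168.] 652 [ 0.575 -0.131  0.106] [[0.53, -0.158, 0.087], [0.599, -0.108, 0.133]]
[... 222 characters left out ...]
] 364 [0.542 0.145 0.077] [[0.52, 0.125, 0.058], [0.554, 0.158, 0.081]]
top [[-0.126, -0.966, 0.225, 0.368], [-0.992, 0.122, -0.033, 0.007], [0.005, -0.227, -0.974, 0.966], [0.0, 0.0, 0.0, 1.0]] [[456.59986092722255, 0.0, 317.8897067705844], [0.0, 456.59986092722255, 196.9660167428657], [0.0, 0.0, 1.0]]
lockbox 0.94 [407. 192.] 14752 [ 0.554 -0.204  0.085] [[0.457, -0.339, 0.006], [0.665, -0.07, 0.127]]
dial 0.94 [376. 187.] 862 [ 0.57  -0.135  0.1  ] [[0.543, -0.168, 0.089], [0.601, -0.109, 0.134]]
latch 0.83 [437. 184.] 355 [ 0.56  -0.249  0.114] [[0.541, -0.261, 0.09], [0.583, -0.241, 0.13]]
speed_mark 0.87 [241. 230.] 331 [0.535 0.137 0.079] [[0.519, 0.121, 0.061], [0.553, 0.155, 0.082]]
```

```bash
cat > m.py <<'E'
from h import *
import sys
def measure(tag):
    out={}
    for n in ("top","scene"):
        p=r.capture(n); w=cloud(p); col=p["color"]
        m=r.trace(p,"lockbox")[0]["mask"]
        q=w[m]; q=q[(q[:,2]>.078)]; 
        rect=cv2.minAreaRect(q[:,:2].astype(np.float32)); print(n,"lid rect",rect)
        for t in ("dial","latch"):
            d=r.trace(p,t)
            if not d: print(n,t,"none"); continue
            mm=cv2.dilate(d[0]["mask"].astype(np.uint8),np.ones((9,9)))>0
            g=w[mm]; g=g[(g[:,2]>(.124 if t=="dial" else .118))&(g[:,2]<.145)]
            if len(g)>5:
                c,(a,b),th=cv2.minAreaRect(g[:,:2].astype(np.float32))
                e,v=np.linalg.eigh(np.cov(g[:,:2].T)); v=v[:,1]; v=v*np.sign(v[0] if abs(v[0])>.1 else v[1])
                print(n,t,len(g),"rect",np.round(c,4),np.round((a,b),4),round(th,1),"mean",np.round(g.mean(0),4),"axis",round(np.degrees(np.arctan2(v[1],v[0])),1),"zmed",round(np.median(g[:,2]),4))
        u,v=map(int,r.find_in(p,"lockbox")[0]["uv"])
        c=col[max(v-85,0):v+85,max(u-110,0):u+110]
        out[n]=cv2.resize(c,None,fx=3.4,fy=3.4,interpolation=cv2.INTER_CUBIC); cv2.imwrite(f"pics/{n}{tag}.png",out[n][...,::-1])
measure(sys.argv[1])
E
python3 m.py a
```

```text
top lid rect ((0.5663703083992004, -0.20835557579994202), (0.2805905044078827, 0.20072630047798157), 84.89054107666016)
top dial 218 rect [ 0.5717 -0.1383] [0.0143 0.0551] 72.7 mean [ 0.5714 -0.1378  0.1319] axis -17.1 zmed 0.1321
top latch 164 rect [ 0.5611 -0.2542] [0.0148 0.0387] 83.9 mean [ 0.5604 -0.2533  0.1262] axis -4.7 zmed 0.1268
scene lid rect ((0.5635238885879517, -0.20715616643428802), (0.28179994225502014, 0.20091024041175842), 84.86465454101562)
scene dial 151 rect [ 0.5705 -0.1377] [0.0168 0.0555] 72.5 mean [ 0.5709 -0.1357  0.1299] axis -16.8 zmed 0.1304
scene latch 100 rect [ 0.5597 -0.2529] [0.0173 0.0397] 82.5 mean [ 0.5611 -0.2515  0.1243] axis -7.4 zmed 0.125
```

View pics/top0.png

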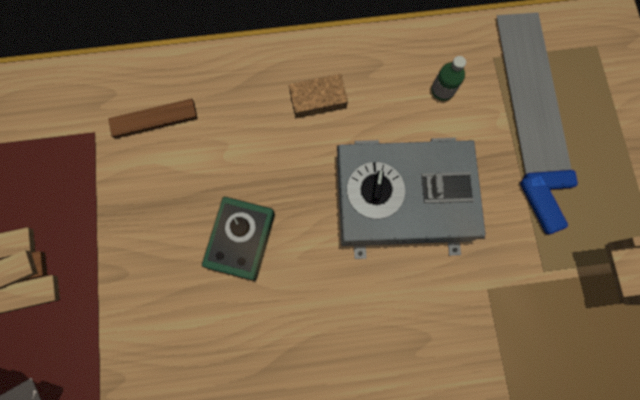

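View pics/topa.png

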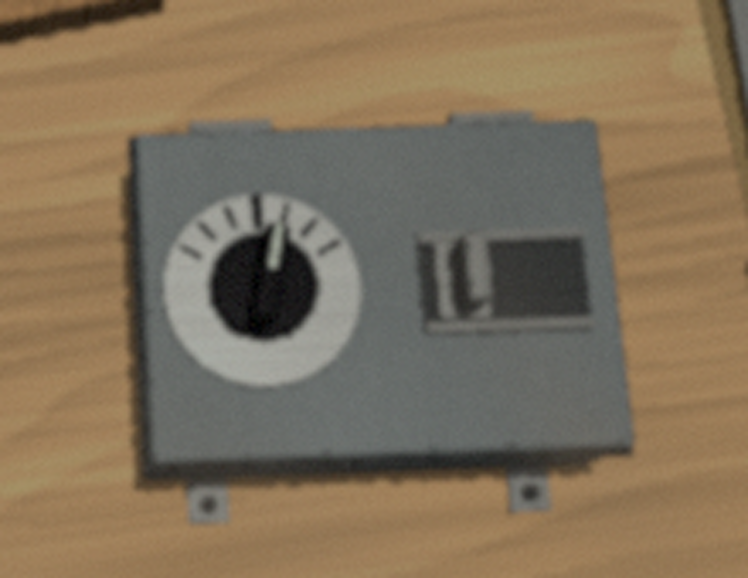

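```bash
cat > g.py <<'E'
from h import *
import sys
def go(x,y,z,yaw):
    s=r.get_state(); T=R.from_euler("xyz",s["eef_rot"],degrees=True); M=T.as_matrix()
    d=M.T@(np.array([x,y,z])-s["tcp_pos"])
    best=None
    for k in (0,180):
        a=np.radians(yaw+k); ty=np.array([np.cos(a),np.sin(a),0]); tx=np.array([0,0,-1.]); G=np.stack([tx,ty,np.cross(tx,ty)],1)
        t=R.from_matrix(M.T@G).as_rotvec()
        if best is None or np.linalg.norm(t)<np.linalg.norm(best): best=t
    print("t",round(s["time_s"],2),"pos",np.round(s["tcp_pos"],4),"yaw_y",round(np.degrees(np.arctan2(M[1,1],M[0,1])),1),"q",np.round(s["joints"],0),"F",np.round(s["contact_force"],1),"w",round(s["gripper_width"],4))
    print("shift",np.round(d/.15,3),"turn",np.round(best/(np.pi/4),3), "deg",np.round(np.degrees(best),1))
if __name__=="__main__": go(*map(float,sys.argv[1:]))
E
python3 g.py 0.571 -0.138 0.22 73
```

```text
t 1.0 pos [0.285  0.6119 0.2456] yaw_y -115.0 q [ 82.  21.   1.   0. -70. -17.] F [ 0.4 -0.9  0. ] w 0.0878
shift [ 0.171  3.727 -3.839] turn [-0.177 -0.     0.   ] deg [-8. -0.  0.]
```

Emit:
send_rows(plan=[[[0,0.1,-0.1],[0,0,0]],[[0,0.28,-0.28],[0,0,0]],[[0,0.5,-0.51],[-0.02,0,0]],[[0,0.72,-0.74],[-0.04,0,0]],[[0,0.94,-0.97],[-0.05,0,0]]], jaw=1, force=25)

```text
time_s: 1.5
tcp_pos: [0.3577, 0.4209, 0.2456]
eef_rot: [-115.9, 90.0, 41.5]
contact_force: [1.1, 1.0, -0.4]
gripper_width: 0.0875
```

Emit:
send_rows(plan=[[[0,0.2,-0.2],[0,0,0]],[[0,0.4,-0.4],[0,0,0]],[[0,0.6,-0.6],[0,0,0]],[[0,0.8,-0.8],[-0.02,0,0]],[[0,1,-1],[-0.04,0,0]]])

```text
time_s: 2.0
tcp_pos: [0.4387, 0.2232, 0.246]
eef_rot: [-113.6, 89.9, 45.6]
contact_force: [1.4, 0.4, -0.1]
gripper_width: 0.0876
```

```bash
python3 g.py 0.571 -0.138 0.20 73
```

```text
t 2.0 pos [0.4387 0.2232 0.246 ] yaw_y -110.8 q [ 50.   3. -22.   0. -65.  19.] F [ 1.4  0.4 -0.1] w 0.0876
shift [ 0.306  1.938 -1.679] turn [-0.084 -0.001  0.001] deg [-3.8 -0.   0.1]
```

Emit:
send_rows(plan=[[[0,0.2,-0.17],[0,0,0]],[[0,0.4,-0.34],[0,0,0]],[[0,0.6,-0.51],[-0.02,0,0]],[[0,0.8,-0.68],[-0.04,0,0]],[[0,1,-0.86],[-0.06,0,0]]])

```text
time_s: 2.5
tcp_pos: [0.5063, 0.0356, 0.2464]
eef_rot: [-124.9, 89.9, 37.1]
contact_force: [0.8, 0.8, -0.3]
gripper_width: 0.0877
```

Emit:
send_rows(plan=[[[0.05,0.2,-0.17],[0,0,0]],[[0.1,0.4,-0.34],[0,0,0]],[[0.15,0.6,-0.51],[0,0,0]],[[0.2,0.8,-0.68],[0,0,0]],[[0.25,0.9,-0.79],[0,0,0]]])

```text
time_s: 3.0
tcp_pos: [0.5777, -0.132, 0.2084]
eef_rot: [-132.3, 89.9, 29.6]
contact_force: [-0.2, 0.2, -0.9]
gripper_width: 0.0876
```

```bash
python3 g.py 0.571 -0.138 0.124 73
```

```text
t 3.0 pos [ 0.5777 -0.132   0.2084] yaw_y -108.1 q [  6.  14. -13.  -0. -62.  66.] F [-0.2  0.2 -0.9] w 0.0876
shift [0.563 0.053 0.031] turn [-0.025 -0.002  0.002] deg [-1.1 -0.1  0.1]
```

Emit:
send_rows(plan=[[[0.05,0.03,0.02],[-0.01,0,0]],[[0.15,0.053,0.031],[-0.025,0,0]],[[0.25,0.053,0.031],[-0.025,0,0]],[[0.3,0.053,0.031],[-0.025,0,0]],[[0.33,0.053,0.031],[-0.025,0,0]]])

```text
time_s: 3.5
tcp_pos: [0.5705, -0.1377, 0.1584]
eef_rot: [-122.6, 89.9, 40.4]
contact_force: [-0.1, 0.6, -0.4]
gripper_width: 0.0877
```

```bash
python3 g.py 0.571 -0.138 0.123 73
```

```text
t 3.5 pos [ 0.5705 -0.1377  0.1584] yaw_y -107.0 q [  5.  16. -17.  -0. -56.  68.] F [-0.1  0.6 -0.4] w 0.0877
shift [ 0.236  0.001 -0.003] turn [ 0.    -0.001  0.002] deg [ 0.  -0.   0.1]
```

Emit:
send_rows(plan=[[[0.06,0,-0.003],[0,0,0]],[[0.14,0,-0.003],[0,0,0]],[[0.2,0,-0.003],[0,0,0]],[[0.236,0,-0.003],[0,0,0]],[[0.236,0,-0.003],[0,0,0]]])

```text
time_s: 4.0
tcp_pos: [0.5705, -0.1378, 0.1219]
eef_rot: [-39.5, 89.9, 123.5]
contact_force: [0.0, 0.4, 0.1]
gripper_width: 0.0872
```

Emit:
send_rows(plan=[[[0,0,0],[0,0,0]],[[0,0,0],[0,0,0]],[[0,0,0],[0,0,0]],[[0,0,0],[0,0,0]],[[0,0,0],[0,0,0]]], jaw=-1, force=20)

```text
time_s: 4.5
tcp_pos: [0.5706, -0.1378, 0.1222]
eef_rot: [-57.9, 89.9, 105.1]
contact_force: [0.3, 0.4, -0.7]
gripper_width: 0.0533
```

```bash
python3 g.py 0.571 -0.138 0.123 73
```

```text
t 4.5 pos [ 0.5706 -0.1378  0.1222] yaw_y -107.0 q [  5.  19. -20.  -0. -52.  68.] F [ 0.3  0.4 -0.7] w 0.0533
shift [-0.006  0.    -0.003] turn [0.    0.001 0.001] deg [0. 0. 0.]
```

Emit:
send_rows(plan=[[[0,0,0],[0,0,0]],[[0,0,0],[0,0,0]],[[0,0,0],[0,0,0]],[[0,0,0],[0,0,0]],[[0,0,0],[0,0,0]]])

```text
time_s: 5.0
tcp_pos: [0.5701, -0.1391, 0.1222]
eef_rot: [49.4, 89.9, -147.6]
contact_force: [1.0, -14.8, -3.3]
gripper_width: 0.0138
```

Emit:
send_rows(plan=[[[0,0,0],[0,0,0]],[[0,0,0],[0,0,0]],[[0,0,0],[0,0,0]],[[0,0,0],[0,0,0]],[[0,0,0],[0,0,0]]])

```text
time_s: 5.5
tcp_pos: [0.5701, -0.1392, 0.1222]
eef_rot: [53.0, 89.9, -143.9]
contact_force: [0.7, -3.6, -0.4]
gripper_width: 0.0141
```

```bash
python3 g.py 0.571 -0.138 0.123 44.9
```

```text
t 5.5 pos [ 0.5701 -0.1392  0.1222] yaw_y -107.0 q [  5.  19. -20.   0. -52.  68.] F [ 0.7 -3.6 -0.4] w 0.0141
shift [-0.005 -0.01  -0.003] turn [ 0.625  0.001 -0.002] deg [28.1  0.  -0.1]
```

Emit:
send_rows(plan=[[[0,0,0],[0.1,0,0]],[[0,0,0],[0.25,0,0]],[[0,0,0],[0.4,0,0]],[[0,0,0],[0.54,0,0]],[[0,0,0],[0.625,0,0]]])

```text
time_s: 6.0
tcp_pos: [0.5699, -0.1396, 0.1222]
eef_rot: [86.2, 89.8, -139.1]
contact_force: [0.9, -4.6, -1.0]
gripper_width: 0.014
```

Emit:
send_rows(plan=[[[0,0,0],[0,0,0]],[[0,0,0],[0,0,0]],[[0,0,0],[0,0,0]],[[0,0,0],[0,0,0]],[[0,0,0],[0,0,0]]])

```text
time_s: 6.5
tcp_pos: [0.5698, -0.1397, 0.1222]
eef_rot: [85.2, 89.8, -140.1]
contact_force: [-0.0, -3.7, -0.7]
gripper_width: 0.014
```

```bash
python3 g.py 0.5702 -0.139 0.1222 44.9; python3 m.py b
```

```text
t 6.5 pos [ 0.5698 -0.1397  0.1222] yaw_y -135.3 q [  5.  19. -20.   0. -52.  39.] F [-0.  -3.7 -0.7] w 0.014
shift [-0.    -0.005  0.002] turn [-0.004  0.    -0.004] deg [-0.2  0.  -0.2]
top lid rect ((0.5657535791397095, -0.20740436017513275), (0.28245609998703003, 0.19971604645252228), 85.00234985351562)
top dial 57 rect [ 0.5603 -0.1259] [0.0134 0.0211] 50.1 mean [ 0.5571 -0.1233  0.1309] axis -43.5 zmed 0.1314
top latch 95 rect [ 0.561  -0.2544] [0.0141 0.0384] 87.0 mean [ 0.5671 -0.2552  0.1263] axis 7.0 zmed 0.1267
scene lid rect ((0.5643211603164673, -0.19718459248542786), (0.30138111114501953, 0.20188015699386597), 85.0779800415039)
scene dial 16 rect [ 0.5755 -0.119 ] [0.0107 0.0428] 68.1 mean [ 0.5824 -0.122   0.1267] axis -22.7 zmed 0.1272
scene latch 60 rect [ 0.5632 -0.2539] [0.0149 0.0326] 80.2 mean [ 0.567  -0.2534  0.1254] axis -0.5 zmed 0.1263
```

View pics/topb.png

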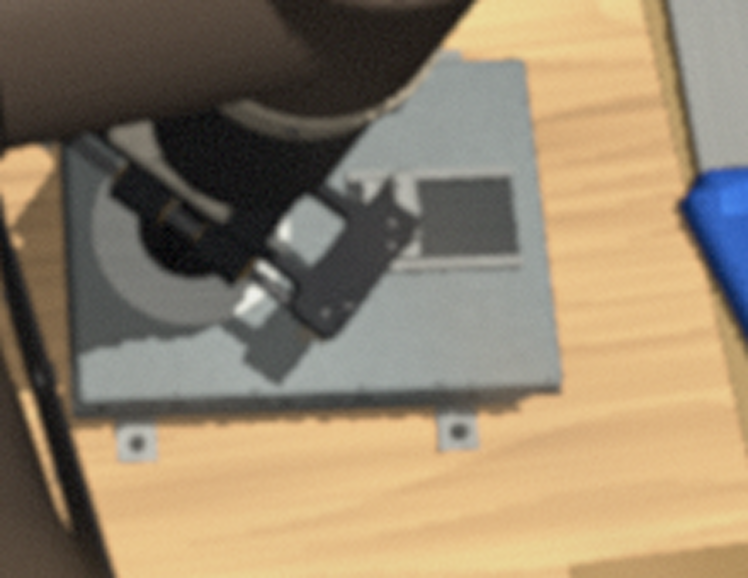

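View pics/sceneb.png

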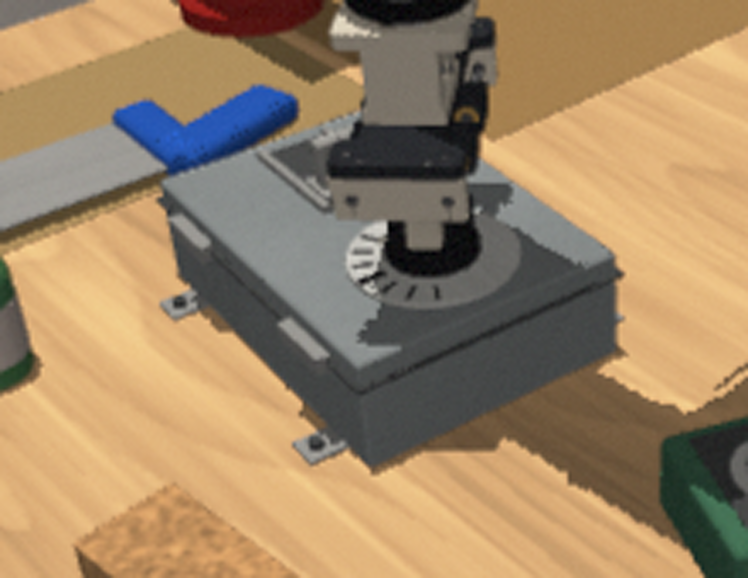

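Emit:
send_rows(plan=[[[0,0,0],[0,0,0]],[[0,0,0],[0,0,0]],[[0,0,0],[-0.08,0,0]],[[0,0,0],[-0.22,0,0]],[[0,0,0],[-0.38,0,0]]])

```text
time_s: 7.5
tcp_pos: [0.57, -0.1394, 0.1222]
eef_rot: [67.5, 89.9, -140.5]
contact_force: [-0.0, -1.3, -0.5]
gripper_width: 0.014
```

Emit:
send_rows(plan=[[[0,0,0],[-0.16,0,0]],[[0,0,0],[-0.32,0,0]],[[0,0,0],[-0.48,0,0]],[[0,0,0],[-0.58,0,0]],[[0,0,0],[-0.62,0,0]]])

```text
time_s: 8.0
tcp_pos: [0.5702, -0.1389, 0.1222]
eef_rot: [29.6, 89.9, -150.3]
contact_force: [0.6, -1.0, -0.2]
gripper_width: 0.0141
```

```bash
python3 g.py 0.5702 -0.139 0.1222 104.9
```

```text
t 8.0 pos [ 0.5702 -0.1389  0.1222] yaw_y -89.9 q [  5.  19. -20.   0. -52.  85.] F [ 0.6 -1.  -0.2] w 0.0141
shift [ 0.  0. -0.] turn [-0.329  0.002 -0.001] deg [-14.8   0.1  -0. ]
```

Emit:
send_rows(plan=[[[0,0,0],[-0.1,0,0]],[[0,0,0],[-0.2,0,0]],[[0,0,0],[-0.29,0,0]],[[0,0,0],[-0.329,0,0]],[[0,0,0],[-0.329,0,0]]])

```text
time_s: 8.5
tcp_pos: [0.5701, -0.1387, 0.1222]
eef_rot: [4.4, 89.9, -160.7]
contact_force: [1.0, -0.9, -0.5]
gripper_width: 0.0141
```

Emit:
send_rows(plan=[[[0,0,0],[0,0,0]],[[0,0,0],[0,0,0]],[[0,0,0],[0,0,0]],[[0,0,0],[0,0,0]],[[0,0,0],[0,0,0]]])

```text
time_s: 9.0
tcp_pos: [0.5701, -0.1387, 0.1222]
eef_rot: [2.1, 89.9, -162.9]
contact_force: [0.1, -2.3, -0.6]
gripper_width: 0.0138
```

```bash
python3 g.py 0.5702 -0.139 0.1222 104.9
```

```text
t 9.0 pos [ 0.5701 -0.1387  0.1222] yaw_y -75.1 q [  5.  19. -20.   0. -52.  99.] F [ 0.1 -2.3 -0.6] w 0.0138
shift [-0.     0.002 -0.   ] turn [ 0.     0.002 -0.   ] deg [ 0.   0.1 -0. ]
```

Emit:
send_rows(plan=[[[0,0,0],[0,0,0]],[[0,0,0],[0,0,0]],[[0,0,0],[0,0,0]],[[0,0,0],[0,0,0]],[[0,0,0],[0,0,0]]], jaw=0.1)

```text
time_s: 9.5
tcp_pos: [0.5701, -0.1386, 0.1222]
eef_rot: [0.3, 89.9, -164.7]
contact_force: [0.5, -0.7, 0.3]
gripper_width: 0.0458
```

Emit:
send_rows(plan=[[[-0.04,0,0],[0,0,0]],[[-0.15,0,0],[0,0,0]],[[-0.3,0,0],[0,0,0]],[[-0.5,0,0],[0,0,0]],[[-0.6,0,0],[0,0,0]]])

```text
time_s: 10.0
tcp_pos: [0.5713, -0.1387, 0.2154]
eef_rot: [142.5, 89.9, -22.6]
contact_force: [1.3, -0.4, -0.7]
gripper_width: 0.0483
```

```bash
python3 g.py 0.5605 -0.2535 0.19 84.9
```

```text
t 10.0 pos [ 0.5713 -0.1387  0.2154] yaw_y -75.1 q [  5.  14. -13.   0. -63.  99.] F [ 1.3 -0.4 -0.7] w 0.0483
shift [0.17  0.721 0.267] turn [ 0.445 -0.002 -0.001] deg [20.  -0.1 -0.1]
```

Emit:
send_rows(plan=[[[0,0.2,0.07],[0.1,0,0]],[[0,0.4,0.14],[0.2,0,0]],[[0,0.6,0.2],[0.3,0,0]],[[0,0.8,0.26],[0.4,0,0]],[[0,1,0.33],[0.445,0,0]]])

```text
time_s: 10.5
tcp_pos: [0.5621, -0.2976, 0.2161]
eef_rot: [164.1, 89.8, -21.2]
contact_force: [0.0, 0.1, 0.7]
gripper_width: 0.0482
```

Emit:
send_rows(plan=[[[0,0.1,0],[0,0,0]],[[0,0.3,0],[0,0,0]],[[0,0.5,0],[0,0,0]],[[0,0.65,0],[0,0,0]],[[0,0.7,0],[0,0,0]]])

```text
time_s: 11.0
tcp_pos: [0.5521, -0.4038, 0.2161]
eef_rot: [160.3, 89.9, -25.0]
contact_force: [-0.1, -0.1, -0.8]
gripper_width: 0.0482
```

```bash
python3 m.py c;  python3 g.py 0.5605 -0.2535 0.16 84.9
```

```text
t 11.1 pos [ 0.5523 -0.4027  0.216 ] yaw_y -95.3 q [-20.  22.  -1.   0. -67. 105.] F [-0.4  0.5 -0.9] w 0.0483
shift [ 0.373 -0.996  0.038] turn [-0.004 -0.003 -0.001] deg [-0.2 -0.1 -0. ]Traceback (most recent call last):
  File "m.py", line 22, in <module>
    measure(sys.argv[1])
    ~~~~~~~^^^^^^^^^^^^^
  File "m.py", line 7, in measure
    m=r.trace(p,"lockbox")[0]["mask"]
      ~~~~~~~~~~~~~~~~~~~~^^^
IndexError: list index out of range
```

```bash
cat > m2.py <<'E'
from h import *
import sys
tag=sys.argv[1]; ims=[]
for n in ("top","scene"):
    p=r.capture(n); w=cloud(p)
    for t,(cx,cy),z0,z1,rad in (("dial",(.571,-.138),.124,.14,.036),("latch",(.559,-.275),.118,.135,.045)):
        g=w[(np.hypot(w[...,0]-cx,w[...,1]-cy)<rad)&(w[...,2]>z0)&(w[...,2]<z1)]
        if len(g)<10: print(n,t,"few",len(g)); continue
        c,sz,th=cv2.minAreaRect(g[:,:2].astype(np.float32)); e,v=np.linalg.eigh(np.cov(g[:,:2].T)); v=v[:,1]*np.sign(v[0,1])
        print(n,t,len(g),"rect",np.round(c,4),np.round(sz,4),round(th,1),"axis",round(np.degrees(np.arctan2(v[1],v[0])),1))
    T=np.linalg.inv(p["pose"]); q=np.array(p["mtx"])@(T[:3,:3]@[.566,-.19,.09]+T[:3,3]); u,v=(q[:2]/q[2]).astype(int)
    c=p["color"][max(v-75,0):v+75,max(u-90,0):u+90]; ims.append(cv2.resize(c,(400,333),interpolation=cv2.INTER_CUBIC))
cv2.imwrite(f"pics/m{tag}.png",np.hstack(ims)[...,::-1])
E
python3 m2.py c
```

```text
top dial 229 rect [ 0.5722 -0.1383] [0.0565 0.0146] 14.3 axis 14.5
top latch 164 rect [ 0.561 -0.254] [0.0137 0.0386] 85.9 axis -3.8
scene dial 136 rect [ 0.5694 -0.1381] [0.058  0.0176] 15.3 axis 13.4
scene latch 96 rect [ 0.5596 -0.2539] [0.0155 0.0401] 89.9 axis -6.8
```

View pics/mc.png

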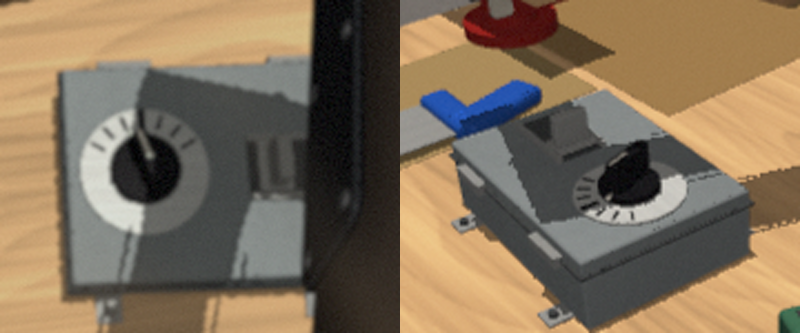

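Emit:
send_rows(plan=[[[0,-0.15,0],[0,0,0]],[[0.05,-0.4,0.01],[0,0,0]],[[0.15,-0.65,0.02],[0,0,0]],[[0.25,-0.9,0.03],[0,0,0]],[[0.32,-0.994,0.038],[0,0,0]]])

```text
time_s: 11.7
tcp_pos: [0.5605, -0.2485, 0.1679]
eef_rot: [-176.1, 89.8, -1.2]
contact_force: [-0.0, -0.9, -0.7]
gripper_width: 0.0482
```

```bash
python3 g.py 0.5603 -0.2540 0.118 84.9
```

```text
t 11.7 pos [ 0.5605 -0.2485  0.1679] yaw_y -95.0 q [ -6.  18. -14.  -0. -58.  91.] F [-0.  -0.9 -0.7] w 0.0482
shift [ 0.333  0.036 -0.001] turn [ 0.002 -0.004  0.   ] deg [ 0.1 -0.2  0. ]
```

Emit:
send_rows(plan=[[[0.03,0.036,0],[0,-0.004,0]],[[0.12,0.036,0],[0,-0.004,0]],[[0.23,0.036,0],[0,-0.004,0]],[[0.31,0.036,0],[0,-0.004,0]],[[0.333,0.036,0],[0,-0.004,0]]])

```text
time_s: 12.2
tcp_pos: [0.5592, -0.2545, 0.116]
eef_rot: [-7.9, 89.8, 167.0]
contact_force: [0.5, -0.5, -0.1]
gripper_width: 0.0484
```

Emit:
send_rows(plan=[[[0,0,0],[0,0,0]],[[0,0,0],[0,0,0]],[[0,0,0],[0,0,0]],[[0,0,0],[0,0,0]],[[0,0,0],[0,0,0]]], jaw=-1, force=20)

```text
time_s: 12.7
tcp_pos: [0.5595, -0.2546, 0.1165]
eef_rot: [-6.4, 89.9, 168.5]
contact_force: [0.1, -2.8, 0.7]
gripper_width: 0.0136
```

Emit:
send_rows(plan=[[[0,0,0],[0,0,0]],[[0,0,0],[0,0,0]],[[0,0,0],[0,0,0]],[[0,0,0],[0,0,0]],[[0,0,0],[0,0,0]]])

```text
time_s: 13.2
tcp_pos: [0.5594, -0.2546, 0.1165]
eef_rot: [-6.4, 89.9, 168.5]
contact_force: [0.2, 0.0, -0.9]
gripper_width: 0.0136
```

```bash
python3 g.py 0.557 -0.2973 0.118 84.9
```

```text
t 13.2 pos [ 0.5594 -0.2546  0.1165] yaw_y -95.1 q [ -6.  21. -16.  -0. -52.  91.] F [ 0.2  0.  -0.9] w 0.0136
shift [-0.01   0.285 -0.009] turn [0.    0.003 0.   ] deg [0.  0.1 0. ]
```

Emit:
send_rows(plan=[[[0,0.03,0],[0,0,0]],[[0,0.09,0],[0,0,0]],[[0,0.16,0],[0,0,0]],[[0,0.22,0],[0,0,0]],[[0,0.26,0],[0,0,0]]])

```text
time_s: 13.7
tcp_pos: [0.5558, -0.2947, 0.1165]
eef_rot: [-4.5, 89.9, 170.3]
contact_force: [0.2, 3.9, -0.4]
gripper_width: 0.014
```

Emit:
send_rows(plan=[[[0,0.01,0],[0,0,0]],[[0,0.02,0],[0,0,0]],[[0,0.027,0],[0,0,0]],[[0,0.034,0],[0,0,0]],[[0,0.034,0],[0,0,0]]])

```text
time_s: 14.2
tcp_pos: [0.5555, -0.2986, 0.1165]
eef_rot: [-34.7, 89.9, 140.2]
contact_force: [-0.4, 7.6, 0.7]
gripper_width: 0.0139
```

```bash
python3 g.py 0.557 -0.2973 0.1165 84.9
```

```text
t 14.2 pos [ 0.5555 -0.2986  0.1165] yaw_y -95.1 q [-11.  23. -14.  -0. -53.  96.] F [-0.4  7.6  0.7] w 0.0139
shift [ 0.    -0.009 -0.009] turn [-0.     0.003  0.002] deg [-0.   0.1  0.1]
```

Emit:
send_rows(plan=[[[0,0.008,0],[0,0,0]],[[0,0.015,0],[0,0,0]],[[0,0.015,0],[0,0,0]],[[0,0.015,0],[0,0,0]],[[0,0.015,0],[0,0,0]]])

```text
time_s: 14.7
tcp_pos: [0.5555, -0.2987, 0.1165]
eef_rot: [-58.8, 89.8, 116.1]
contact_force: [0.3, 12.3, 3.2]
gripper_width: 0.0137
```

```bash
python3 g.py 0.557 -0.2973 0.1165 84.9
```

```text
t 14.7 pos [ 0.5555 -0.2987  0.1165] yaw_y -95.1 q [-11.  23. -14.  -0. -53.  96.] F [ 0.3 12.3  3.2] w 0.0137
shift [ 0.    -0.01  -0.009] turn [0.    0.003 0.005] deg [0.  0.1 0.2]
```

Emit:
send_rows(plan=[[[0,0,0],[0,0,0]],[[0,0,0],[0,0,0]],[[0,0,0],[0,0,0]],[[0,0,0],[0,0,0]],[[0,0,0],[0,0,0]]], jaw=0.1)

```text
time_s: 15.2
tcp_pos: [0.5554, -0.299, 0.1165]
eef_rot: [-56.5, 89.8, 118.4]
contact_force: [0.1, -0.5, -0.8]
gripper_width: 0.0462
```

Emit:
send_rows(plan=[[[-0.03,0,0],[0,0,0]],[[-0.13,0,0],[0,0,0]],[[-0.3,0,0],[0,0,0]],[[-0.5,0,0],[0,0,0]],[[-0.6,0,0],[0,0,0]]])

```text
time_s: 15.7
tcp_pos: [0.5564, -0.2999, 0.2097]
eef_rot: [-116.4, 89.9, 58.5]
contact_force: [0.7, 0.2, -1.1]
gripper_width: 0.0482
```

Emit:
send_rows(plan=[[[0,0.2,0],[0,0,0]],[[0,0.45,0],[0,0,0]],[[0,0.7,0],[0,0,0]],[[0,0.9,0],[0,0,0]],[[0,1,0],[0,0,0]]])

```text
time_s: 16.2
tcp_pos: [0.5424, -0.4517, 0.2093]
eef_rot: [-111.3, 89.9, 63.5]
contact_force: [0.2, -0.3, -0.5]
gripper_width: 0.048
```

```bash
python3 g.py 0.557 -0.2973 0.1165 84.9; python3 m2.py d
```

```text
t 16.2 pos [ 0.5424 -0.4517  0.2093] yaw_y -95.2 q [-24.  25.   2.  -0. -68. 109.] F [ 0.2 -0.3 -0.5] w 0.048
shift [ 0.621 -1.033 -0.003] turn [-0.002 -0.001  0.003] deg [-0.1 -0.   0.1]
top dial 227 rect [ 0.5724 -0.1383] [0.0566 0.0148] 15.3 axis 14.8
top latch 172 rect [ 0.5573 -0.297 ] [0.0148 0.039 ] 82.7 axis -4.1
scene dial 141 rect [ 0.5696 -0.1378] [0.0563 0.0151] 15.3 axis 14.4
scene latch 92 rect [ 0.5555 -0.2958] [0.0145 0.0385] 86.0 axis -6.8
```

View pics/md.png

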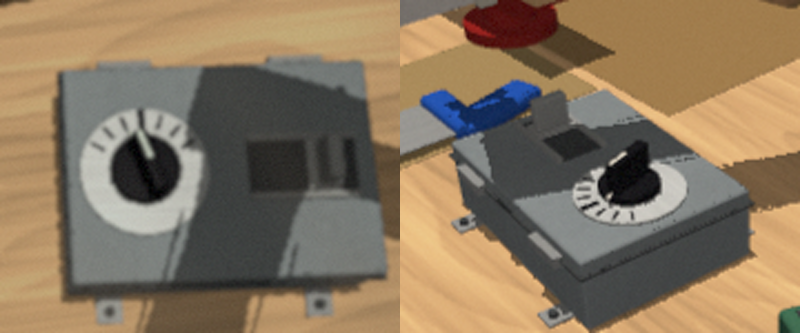

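```bash
python3 -c "
from plant import r; print(r.close_job())"
```

```text
the job is handed in; nothing more can be done
None
```

The lockbox is unlocked and the latch is fully open; I handed the job in at about 16 s, with the arm touching nothing.

- **Dial:** I gripped the bar at about +12°, turned it right to about +40°, and held it there for over half a second. I then turned it left to −20°, held again for half a second and let go.
- **Latch:** I gripped the tab and slid it about 44 mm until it stopped moving while the force rose to about 12 N, then released it and backed away.
- **Last checks:** Both cameras put the dial bar at about −19.5° to −20°. The top camera showed the latch at its open position to within about 1 mm; the scene camera showed it 1–2 mm short of that. The stop had already been felt directly.
- **Limits of the checks:** The gripper hid most of the dial at the +40° stop. That reading comes mainly from the gripper's angle (40.2°); the few bar points the top camera could see gave about 38°.
- **Failed check:** Once, the network failed to find the lockbox in a picture, so I measured from the depth image at the known position instead.
- **Speed knob:** I did not touch the controller box, and did not measure the knob again at the end.

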